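# Hang the spanner on the gated hook

### The job

Hang the ring spanner back on the sprung-gate hook of the upright by its ring end: press the ring in through the gate until the gate snaps shut behind it, then lift the ring against the inside of the shut gate with a steady 8 N or so to check that it holds. Never put more than 12 N on the hook or gate; ease the handle well down before you let go rather than letting it drop from level, leave the spanner hanging still, and leave the other things on the bench alone.

Things in the scene. Friction and masses are not known exactly. Their poses are not given: they have to be found in the camera images.
- spanner_grip (a point): Ring spanner, 174 mm long, 0.2 to 0.3 kg, lying flat: steel ring on a short neck (16 x 9 mm), black moulded handle. Point: in the handle near its front end, half-way up (12 mm); the handle is 22 mm wide, 24 mm high, straight, from 14 mm ahead of this point to 106 mm behind it. It balances at this point. x points along the handle to the ring, z up.
- spanner_ring (a point): Centre of the spanner's closed steel ring: hole 28 mm, outside 42 mm, 12 mm thick (6 to 18 mm above the bench as it lies), 47 mm ahead (+x) of spanner_grip; same axes.
- spanner_arc (a point): Middle of the section of the ring's outermost arc (7 mm wide, 12 mm thick), 17.5 mm beyond the ring's centre, 64.5 mm ahead (+x) of spanner_grip; same axes. This is the piece of the ring that goes into the hook.
- upright: Aluminium profile post, 40 x 40 mm, 370 mm tall, on a 90 mm square base plate screwed to the bench. Origin at its foot on the bench; its -x face carries the hook, the gate 264 to 316 mm above the bench; z is up.
- hook_mount: The two screws that fix the hook to the post; origin on the post's face between them, z up, -x away from the post. The hook (9 mm round steel bar, in this xz plane) has slotted holes and may sit up to 6 mm higher or lower than given here. Shank centre line x = -20, free leg and nose x = -50, nose top z = +4.5 mm; the 21 mm mouth between them opens upward; bowl below: inner radius 10.5, lowest inside z = -34 mm.
- hook_gate (a joint): Sprung gate, a 6 mm bar across the mouth, pivoted on the shank at x = -24.5, z = +3 mm (hook_mount frame, same 6 mm doubt), 20 mm long, sloping 9 mm down to rest inside the nose. 0 = shut; swings only inward (down), to 1.0 rad. The ring opens it with about 4 to 7 N; only 4 mm or so short of the bowl's bottom does the gate's end slip past the ring and snap back to 0 above it.
- hook_seat (a point): Lowest inner point of the hook's bowl, where the hung ring bears, as the hook's usual setting would have it: the true one is up to 6 mm higher or lower. Axes as hook_mount. The ring goes on from above, lying level, the handle pointing away from the post (to -x), so that the nose comes up through the ring's hole and the arc presses on the gate.
- offcut: Bystander: stepped softwood offcut, 170 x 45 x 32 mm. Origin under its centre.
- glue: Bystander: white glue bottle, 58 mm across, 165 mm tall, standing. Origin under its centre.
- clamp: Bystander: grey spring clamp lying on its side, about 140 x 60 x 26 mm. Origin under its pivot.
Mind the look-alikes: they are no part of the job. Of the things like the part that bears spanner_grip, leave any that is pink or turquoise; of the rest the smaller one is meant.

How it is judged:
On the way, in this order (a step that is already met when the one before it is completed fails the run):
1. the spanner's ring presses the gate in (value of joint hook_gate above 0.35 rad and contact force between spanner and hook_gate above 0.5 N).
2. the ring is inside the hook and the gate has snapped shut above it (value of joint hook_gate below 0.08 rad and z of spanner_arc in the frame of hook_mount below 0 m and x of spanner_arc in the frame of hook_mount between -0.046 and -0.024 m), for 0.1 s.
3. the ring is lifted against the inside of the shut gate with at least 5 N for 0.2 s (contact force between spanner and hook_gate above 5 N and value of joint hook_gate below 0.08 rad and z of spanner_arc in the frame of hook_mount below 0 m), for 0.2 s.
At the end, for the whole second after the job is handed in: The spanner hangs by its ring in the bowl of the hook (arc within 14 mm of hook_seat), within 0.3 rad of plumb, still (under 0.08 m/s) and off the bench, with the gate shut (under 0.08 rad) (distance between spanner_arc and hook_seat below 0.014 m and value of joint hook_gate below 0.08 rad and angle between spanner_grip's own x axis and vertical below 0.3 rad and linear speed of spanner below 0.08 m/s and contact force between spanner and table below 0.01 N); the robot touches nothing.
It fails at once if the hook is forced: over 12 N on the hook or gate from the held spanner, or from the robot itself ((contact force between spanner and hook above 12 N and contact force between the fingers and spanner above 1 N) or contact force between hook and the arm above 12 N or contact force between hook and the fingers above 12 N).
It fails at once if the spanner is let go near level, so that it swings down hard (over 11.5 rad/s) (angular speed of spanner above 11.5 rad/s).
It fails at once if the offcut is disturbed (distance of offcut from where it was at the start of the episode above 0.015 m).
It fails at once if the glue bottle is disturbed (distance of glue from where it was at the start of the episode above 0.015 m).
It fails at once if the clamp is disturbed (distance of clamp from where it was at the start of the episode above 0.015 m).
It also fails if it takes over 72 s, if anything falls off the work surface, if the arm or the gripper's body presses on something with over 40 N, if the wrist force passes 120 N, or if a joint passes its speed limit or range.

### The arm

A 6-joint arm with a two-finger parallel gripper is mounted at the origin on the work surface. World frame = base frame: x ahead of the robot, y to its left, z up, the work surface at z = 0. Lengths are in m, angles in rad, forces in N, time in s.
With the tool pointing down it reaches from about 0.25 to 0.725 m from the base axis. Payload 4 kg.
Tool frame: the origin (TCP) lies midway between the tips of the shut fingers; the grasp point (between the pads) lies 19 mm behind it (robot.grip_depth is the distance from the TCP to the grasp point, in m); x points along the fingers, y is the direction in which the jaws open and shut, and the axes are right-handed (so a half turn about x gives the same grasp; the last joint's range is limited). The gripper opens to 85 mm and grips with 20 to 120 N. Pads are 22 mm wide; open, the fingers measure 114 mm over their backs; the gripper's body (76 mm by 85 mm) begins 54 mm behind the grasp point. The pads swing forward as they close: fully open they stand 13 mm farther back than shut.
Start: joints at [1.202, 0.241, 0.005, 1.335, 0, 1.571], TCP at [0.18, 0.466, 0.231] pointing down, gripper open.
Joint ranges: [-2.72, 2.72], [-1.05, 1.87], [-1.09, 1.28], [-1.99, 2.15], [-1.42, 1.44], [-3.14, 3.14]. Speed limits (rad/s): [2.79, 2.79, 3.14, 3.14, 3.14, 3.14].

### API

Orientations are given as a unit quaternion [w, x, y, z].
In Python, from workcell import robot, viewer gives the robot as it stands.
- The arm moves only by the shell command python3 -m jog 'ROWS' [FORCE]. ROWS is JSON, a list of rows, each a list of 3 entries, a list of its own where there are three numbers: the shift along the world's x, y, z in cm, then the turn about the world's z in rad, then the opening, from 0 (shut) to 1 (fully open). A call has 1 to 10 rows; each row is the pose to reach, as a shift and turn from the pose commanded when the call began; what a row does not reach only later rows make up. A row lasts 1/8 s, in which the tool goes at most 62.5 mm and 10.7 degrees, less where a joint would pass 70% of its speed; a pose out of reach is approached as far as the arm can. A call with a gripper value outside its range is refused whole. The fingers move at their own pace and stop on an object; FORCE is the grip in N (left out, the last holds). Time passes only in rows, so rows that repeat a pose let the fingers close. It gives the time, the measured TCP pose, the force and the opening at its end, in the units of the state.
- robot.observe(): the state, without advancing time (a new reading comes with each control period).
- viewer.grab_frame(name): name is "scene" or "top"; returns a dict with "color" (420x560x3 uint8, blue, green, red), "fx", "fy", "cx", "cy" (pixels), "k1" (the pictures are not rectified: a ray, as slopes to the right and down, at radius r is drawn at 1 + k1 r^2 times it, then the intrinsics apply), "position" and "rotation" of the camera in the world. Camera axes: x right, y up, looking along -z (the intrinsics and any distortion apply to the point x, -y, -z); pixel columns grow to the right and rows downward; lengths in m; the calibration is good to about 2 mm. A picture is of the moment at which its call begins. There is no depth.
- robot.job_done(): hands the job in, once; it reports no verdict.
The state is a dict: "time": time; "qpos": joint angles; "qd": joint speeds; "effort": joint torques, N m; "tool_pos": TCP position; "orientation": TCP orientation; "wrist_force": force on the tool from outside, world axes, zero at the start; "ft_torque": the same for the moment, N m; "width": finger opening in m.
Only numpy, scipy, OpenCV 4.12 (cv2) and the standard library are available. Lean on these libraries where they do the work, as an engineer would, in place of code of your own. Each camera call takes 0.05 s, during which the arm holds its last target.

## Working session

There is one attempt and no reset: what is moved stays moved. The work goes in short steps, Python scripts to look and compute and a shell command to move; the robot and the scene stay as the last step left them, time stands still between calls to the robot, and variables do not carry over. Pictures are saved under pics/ and viewed, and the job is handed in when it is done.

```bash
mkdir -p pics; ls
python3 - <<'E'
from workcell import robot, viewer
import cv2
s=robot.observe(); print(s)
for n in("scene","top"):
    f=viewer.grab_frame(n); cv2.imwrite(f"pics/{n}0.png",f["color"]); print({k:v for k,v in f.items() if k!="color"})
E
```

```text
pics
{'time': 0.0, 'qpos': array([ 1.20204707e+00,  2.41403716e-01,  3.72848860e-03,  1.33517672e+00,
       -1.83779938e-05,  1.57081059e+00]), 'qd': array([ 0.00195675,  0.00055489, -0.00056793, -0.00019525, -0.00105527,
       -0.00138987]), 'effort': array([ 1.05130501e-03, -3.72316575e+01,  2.52407759e+01,  1.69190986e-02,
        8.79575009e-05, -2.86664580e-06]), 'tool_pos': array([0.18000595, 0.46580834, 0.23041919]), 'orientation': array([ 0.69499396,  0.12892439,  0.69524765, -0.13035569]), 'wrist_force': array([-0.55390126, -0.18458133,  0.20759043]), 'ft_torque': array([-0.02036184,  0.0044395 , -0.0348325 ]), 'width': 0.08529863571735094}
{'fx': 540.4822916307404, 'fy': 540.4822916307404, 'cx': 283.05841717040295, 'cy': 215.29379797330134, 'k1': -0.00939568800295307, 'position': array([ 0.95984172, -0.99259379,  1.05826136]), 'rotation': array([0.8803752 , 0.39984667, 0.10507326, 0.2324258 ])}
{'fx': 417.10120184657535, 'fy': 417.10120184657535, 'cx': 280.8064464541924, 'cy': 210.64550635964608, 'k1': -0.09711041299569131, 'position': array([ 0.29457657, -0.10586818,  1.20007328]), 'rotation': array([ 0.70422166,  0.06454059, -0.07036606, -0.70353037])}
```

View pics/scene0.png

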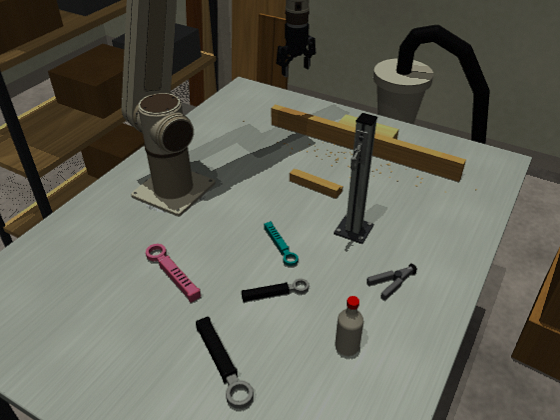

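View pics/top0.png

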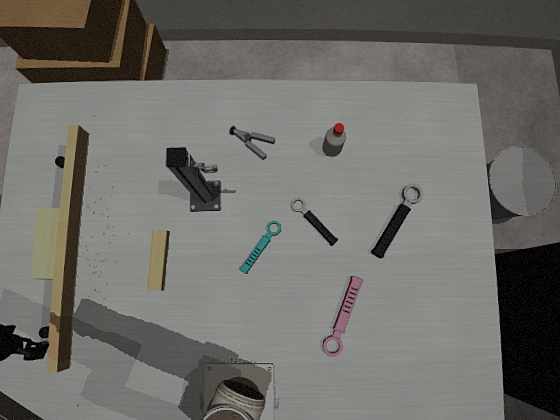

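Candidates for the spanner, as top-view pixels: small black (315,222), large black (398,220), pink (343,315) and turquoise (260,248). Pink and turquoise are excluded, and of the two black ones the smaller is meant, so I choose the one at (315,222). Next I measure it, with a close crop to check.

```bash
cat > h.py <<'E'
import numpy as np, cv2
from scipy.spatial.transform import Rotation as R
from workcell import robot, viewer
def grab(n): return viewer.grab_frame(n)
def K(f): return np.array([[f["fx"],0,f["cx"]],[0,f["fy"],f["cy"]],[0,0,1.]]),np.array([f["k1"],0,0,0,0.])
def Rm(f):
    q=f["rotation"]; return R.from_quat([q[1],q[2],q[3],q[0]]).as_matrix()
def rays(f,px):
    k,d=K(f); u=cv2.undistortPoints(np.array(px,float).reshape(-1,1,2),k,d).reshape(-1,2)
    v=np.c_[u[:,0],-u[:,1],-np.ones(len(u))]@Rm(f).T
    return np.array(f["position"]),v/np.linalg.norm(v,axis=1,keepdims=True)
def onplane(f,px,z):
    o,v=rays(f,px); return o+v*((z-o[2])/v[:,2])[:,None]
def proj(f,P):
    p=(np.atleast_2d(P)-f["position"])@Rm(f); x=np.c_[p[:,0],-p[:,1],-p[:,2]]
    k,d=K(f); return cv2.projectPoints(x,np.zeros(3),np.zeros(3),k,d)[0].reshape(-1,2)
def tri(fa,pa,fb,pb):
    o1,v1=rays(fa,[pa]);o2,v2=rays(fb,[pb]);v1=v1[0];v2=v2[0]
    A=np.c_[v1,-v2];t=np.linalg.lstsq(A,o2-o1,rcond=None)[0]
    a=o1+t[0]*v1;b=o2+t[1]*v2; return (a+b)/2,np.linalg.norm(a-b)
def crop(f,x0,y0,x1,y1,s,name):
    c=cv2.resize(f["color"][y0:y1,x0:x1],None,fx=s,fy=s,interpolation=cv2.INTER_CUBIC)
    cv2.imwrite("pics/"+name,np.clip(c.astype(float)*1.6,0,255).astype(np.uint8))
E
python3 - <<'E'
from h import *
t=grab("top");s=grab("scene")
crop(t,280,185,350,255,8,"t_sp.png");crop(s,235,265,320,310,9,"s_sp.png")
crop(t,155,135,245,220,7,"t_up.png");crop(s,325,105,395,255,4,"s_up.png")
E
```

```text
(no output)
```

View pics/t_sp.png

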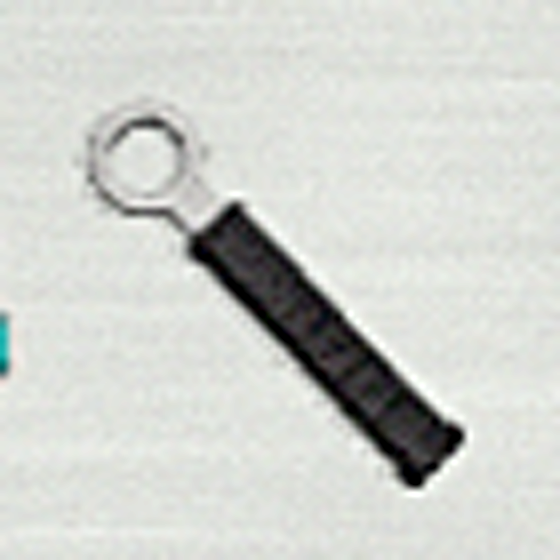

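View pics/s_sp.png

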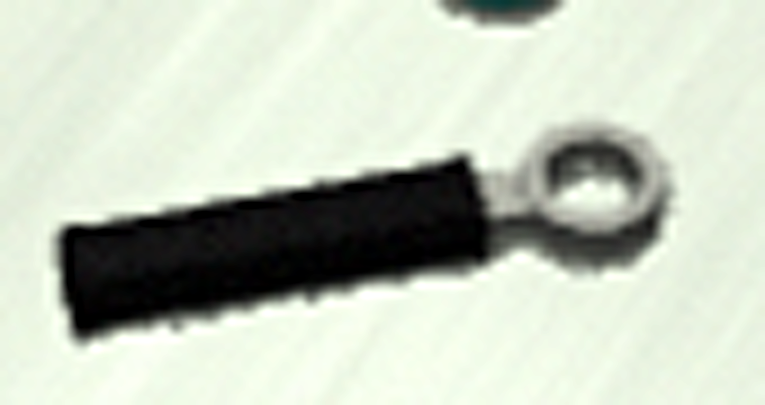

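View pics/t_up.png

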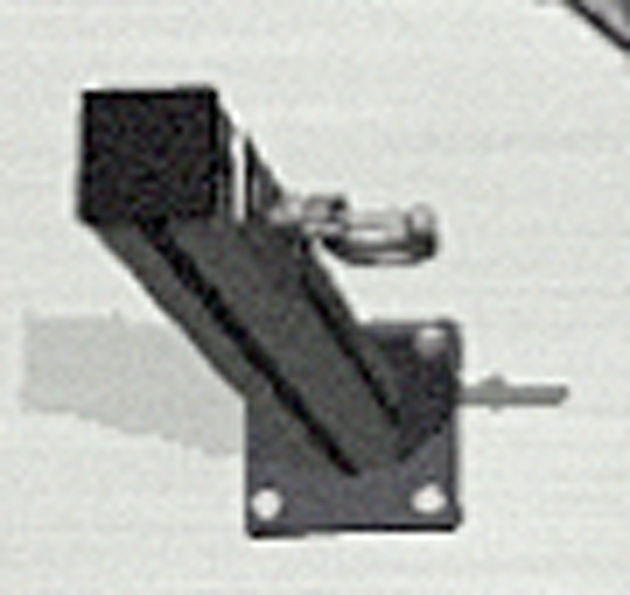

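View pics/s_up.png

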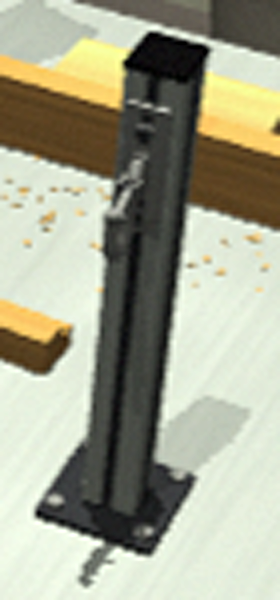

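The crops show the small black spanner with its ring at top (298,205) and scene (300,285). The hook is on the post's right face in the top view, about (208,168), which is world -y. Next I measure numerically.

Run:
```python
from h import *
t=grab("top");s=grab("scene")
def handle(f,box):
    x0,y0,x1,y1=box; g=cv2.cvtColor(f["color"],cv2.COLOR_BGR2GRAY)[y0:y1,x0:x1]
    up=cv2.resize(g,None,fx=8,fy=8,interpolation=cv2.INTER_CUBIC)
    m=(up<55).astype(np.uint8); c=max(cv2.findContours(m,0,1)[0],key=cv2.contourArea)
    r=cv2.boxPoints(cv2.minAreaRect(c)); M=cv2.moments(c)
    tr=lambda p:(np.array(p)+.5)/8-.5+[x0,y0]
    return tr(r),tr((M['m10']/M['m00'],M['m01']/M['m00']))
rt,ct=handle(t,(285,195,345,250)); rs,cs=handle(s,(235,270,292,310))
print("top rect",rt,ct);print("scene",rs,cs); print("tri centroid",tri(t,ct,s,cs))
print("rect on z=.024");print(onplane(t,rt,.024))
# ring hole: bright-inside enclosed contour
for n,f,(x0,y0,x1,y1) in(("t",t,(285,190,312,218)),("s",s,(288,272,314,300))):
    g=cv2.cvtColor(f["color"],cv2.COLOR_BGR2GRAY)[y0:y1,x0:x1]
    print(n);print(g[::1].tolist() if 0 else '')
    up=cv2.resize(g,None,fx=10,fy=10,interpolation=cv2.INTER_CUBIC)
    bg=np.median(g); 
    m=(up<bg-14).astype(np.uint8)
    cs_,h=cv2.findContours(m,cv2.RETR_CCOMP,1)
    for c,hh in zip(cs_,h[0]):
        a=cv2.contourArea(c)
        if a>1500:
            (cx,cy),(w,hgt),an=cv2.minAreaRect(c); print(bg,"hole" if hh[3]>=0 else "outer",a,cx/10+x0-.45,cy/10+y0-.45,w/10,hgt/10)
```

```text
top rect [[301.73445511 215.8580513 ]
 [308.49100494 209.22161579]
 [338.04653549 239.31207657]
 [331.28998566 245.94851303]] [320.19649778 227.68900374]
scene [[240.26843596 290.06819916]
 [289.9705925  280.81134796]
 [292.24267197 293.01067352]
 [242.5405159  302.26752472]] [265.26627482 291.91061751]
tri centroid (array([ 0.47530079, -0.22903887,  0.0106091 ]), np.float64(0.001334441917079764))
rect on z=.024
[[ 0.50696965 -0.17558651  0.024     ]
 [ 0.52639852 -0.19522384  0.024     ]
 [ 0.43933561 -0.27839372  0.024     ]
 [ 0.42041794 -0.25870106  0.024     ]]
t

138.0 outer 13772.0 300.3792892456055 209.59970092773438 26.354635620117186 14.65484161376953
s

148.0 outer 28987.5 298.6 286.55 17.2 22.1
148.0 hole 1838.0 300.32672424316405 286.29568939208986 7.263915252685547 3.4880882263183595
```

Run:
```python
from h import *
t=grab("top");s=grab("scene")
crop(t,160,140,225,190,12,"t_hk.png");crop(s,340,110,385,180,8,"s_hk.png")
g=cv2.cvtColor(t["color"],cv2.COLOR_BGR2GRAY)
# ring centre consistency
d=np.array([.722,.692]);c=np.array([.4743,-.228])
for k,n,z in((46,"grip",.012),(93,"ring",.018),(93,"ringbot",.006),(110.5,"arc",.018),(114,"tip",.012)):
    P=np.r_[c+d*k/1e3,z]; print(n,P,"top",proj(t,P).round(1),"scene",proj(s,P).round(1))
def up(f,x0,y0,x1,y1,th):
    g=cv2.cvtColor(f["color"],cv2.COLOR_BGR2GRAY)[y0:y1,x0:x1]
    u=cv2.resize(g,None,fx=8,fy=8,interpolation=cv2.INTER_CUBIC);m=(u<th).astype(np.uint8)
    c=max(cv2.findContours(m,0,1)[0],key=cv2.contourArea);p=(cv2.boxPoints(cv2.minAreaRect(c))+.5)/8-.5+[x0,y0];return p
p=up(t,160,143,190,166,32);print("post top px",p);print(onplane(t,p,.37))
pl=np.array([[245,325],[460,322],[460,532],[247,536]])/7-.43+[155,135]
print("plate",pl.round(1));print(onplane(t,pl,.008))
```

```text
grip [ 0.507512 -0.196168  0.012   ] top [[308.6 216.4]] scene [[282.5 287.8]]
ring [ 0.541446 -0.163644  0.018   ] top [[297.4 204.5]] scene [[300.3 282.8]]
ringbot [ 0.541446 -0.163644  0.006   ] top [[297.2 205.3]] scene [[300.2 285.9]]
arc [ 0.554081 -0.151534  0.018   ] top [[293.2 200.2]] scene [[306.8 281.6]]
tip [ 0.556608 -0.149112  0.012   ] top [[292.3 199.8]] scene [[308.1 282.9]]
post top px [[166.1875 147.5625]
 [187.3125 147.5625]
 [187.3125 165.4375]
 [166.1875 165.4375]]
[[0.5899216  0.12849632 0.37      ]
 [0.58970629 0.08361234 0.37      ]
 [0.55055071 0.08171211 0.37      ]
 [0.5506778  0.1261554  0.37      ]]
plate [[189.6 181. ]
 [220.3 180.6]
 [220.3 210.6]
 [189.9 211.1]]
[[0.61412761 0.15452819 0.008     ]
 [0.6154175  0.0632299  0.008     ]
 [0.52508698 0.06063017 0.008     ]
 [0.52322899 0.14974789 0.008     ]]
```

View pics/t_hk.png

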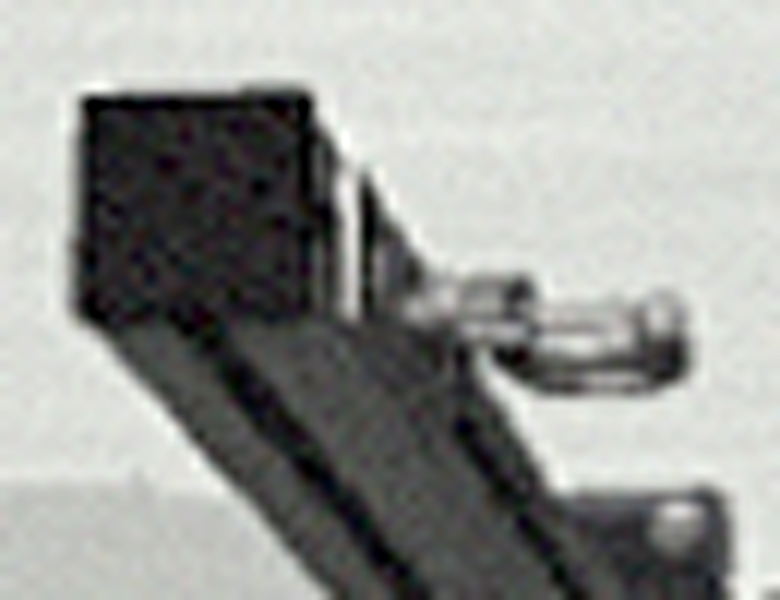

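View pics/s_hk.png

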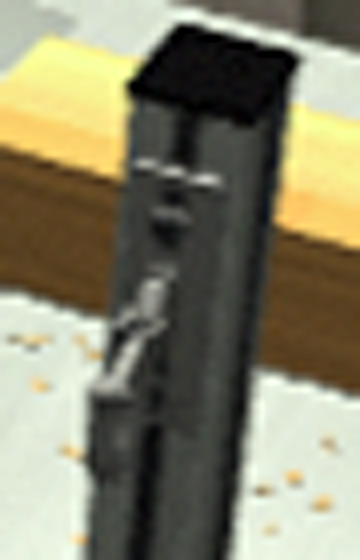

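Run:
```python
from h import *
t=grab("top");s=grab("scene")
print("nose tri",tri(t,(214.6,165.4),s,(353.0,157.7)))
print("gate pivot-end bright blob tri",tri(t,(201.8,164),s,(358.7,147)))
def W(x,z,z0,yaw=.025): # hook_mount x -> world
    return [.5695-np.sin(yaw)*(x-.02),.107+np.cos(yaw)*(x-.02),z0+z]
for z0 in(.285,.290,.295,.300,.305):
    P=[W(-.05,.0045,z0),W(-.0545,-.02,z0),W(-.0245,.003,z0),W(-.044,-.043,z0)]
    print(z0,"top",proj(t,P).round(1).tolist(),"scene",proj(s,P).round(1).tolist())
# scene post corners check
print(proj(s,[W(x,.37,0) for x in(0,.04)]).round(1), proj(t,[W(0,.37,0)]).round(1))
```

```text
nose tri (array([0.57338026, 0.03635236, 0.29604338]), np.float64(6.659418533744334e-05))
gate pivot-end bright blob tri (array([0.57349624, 0.06368665, 0.31073728]), np.float64(0.003146019741430463))
0.285 top [[214.7, 167.1], [218.1, 170.2], [203.6, 167.6], [215.1, 173.0]] scene [[352.1, 159.5], [350.5, 168.6], [356.0, 154.8], [351.4, 173.8]]
0.29 top [[214.4, 166.5], [217.9, 169.5], [203.3, 167.0], [214.8, 172.4]] scene [[352.2, 157.8], [350.7, 166.9], [356.2, 153.1], [351.6, 172.2]]
0.295 top [[214.0, 165.8], [217.6, 168.9], [202.9, 166.3], [214.5, 171.8]] scene [[352.4, 156.2], [350.9, 165.3], [356.3, 151.4], [351.7, 170.6]]
0.3 top [[213.7, 165.2], [217.2, 168.3], [202.5, 165.7], [214.2, 171.2]] scene [[352.6, 154.5], [351.0, 163.6], [356.5, 149.7], [351.9, 169.0]]
0.305 top [[213.4, 164.5], [216.9, 167.7], [202.1, 165.0], [213.9, 170.6]] scene [[352.8, 152.8], [351.2, 162.0], [356.7, 148.0], [352.1, 167.3]]
[[362.9 121.6]
 [368.9 114. ]] [[185.2 156.5]]
```

Run:
```python
from h import *
s=robot.observe();q=s["orientation"];M=R.from_quat([q[1],q[2],q[3],q[0]]).as_matrix();print(M.round(3))
y=M[:,1];a=np.arctan2(y[1],y[0]);h=np.arctan2(.692,.722)
for k in(-1,1): print("turn",((h+k*np.pi/2-a)+np.pi)%(2*np.pi)-np.pi)
print(np.array([.4858,-.217])-s["tool_pos"][:2])
```

```text
[[-0.     0.36   0.933]
 [-0.     0.933 -0.36 ]
 [-1.    -0.    -0.   ]]
turn -2.0086237374229863
turn 1.1329689161668064
[ 0.30556775 -0.68335493]
```

```bash
python3 -m jog '[[[8,-17,-2],-0.5,1],[[15,-34,-4],-1.0,1],[[23,-51,-6],-1.5,1],[[30.6,-68.3,-11],-2.01,1],[[30.6,-68.3,-11],-2.01,1],[[30.6,-68.3,-11],-2.01,1],[[30.6,-68.3,-11],-2.01,1],[[30.6,-68.3,-11],-2.01,1],[[30.6,-68.3,-11],-2.01,1],[[30.6,-68.3,-11],-2.01,1]]' 60
```

```text
time: 1.75
tool_pos: [0.4341, -0.1001, 0.1422]
orientation: [0.305, 0.639, 0.305, -0.638]
wrist_force: [0.4, 1.0, -0.6]
width: 0.0854
```

```bash
python3 -m jog '[[[0,0,0],0,1],[[0,0,0],0,1]]'; python3 -c "
from h import *
s=robot.observe();q=s['orientation'];M=R.from_quat([q[1],q[2],q[3],q[0]]).as_matrix();print(M.round(3),s['tool_pos']);y=M[:,1];a=np.arctan2(y[1],y[0]);h=np.arctan2(.692,.722)
print(h-np.pi/2-a,np.array([.4858,-.217,.12])-s['tool_pos'],s['qpos'])"
```

```text
time: 2.0
tool_pos: [0.4326, -0.0978, 0.1419]
orientation: [-0.306, -0.637, -0.307, 0.637]
wrist_force: [0.2, 0.5, -0.7]
width: 0.0852
[[-0.001  0.782 -0.623]
 [ 0.001 -0.623 -0.782]
 [-1.    -0.001  0.   ]] [ 0.43261121 -0.09775912  0.14189943]
-0.1336877616929617 [ 0.05318879 -0.11924088 -0.02189943] [-2.22556923e-01  1.94511454e-01 -2.97649880e-01  1.08000731e+00
  4.60464170e-04  2.02116258e+00]
```

```bash
python3 -m jog '[[[2.7,-6,-1],-0.07,1],[[5.3,-11.9,-2.2],-0.134,1],[[5.3,-11.9,-2.2],-0.134,1],[[5.3,-11.9,-2.2],-0.134,1],[[5.3,-11.9,-2.2],-0.134,1]]'
python3 - <<'E'
from h import *
t=grab("top");s=grab("scene")
crop(t,250,170,390,280,5,"t_hov.png");crop(s,220,200,340,320,5,"s_hov.png")
o=robot.observe();print(o['tool_pos'])
E
```

```text
time: 2.62
tool_pos: [0.4858, -0.2149, 0.1206]
orientation: [-0.264, -0.656, -0.265, 0.656]
wrist_force: [-0.0, -0.4, 0.6]
width: 0.0854
[ 0.48603556 -0.21530764  0.12081557]
```

View pics/t_hov.png

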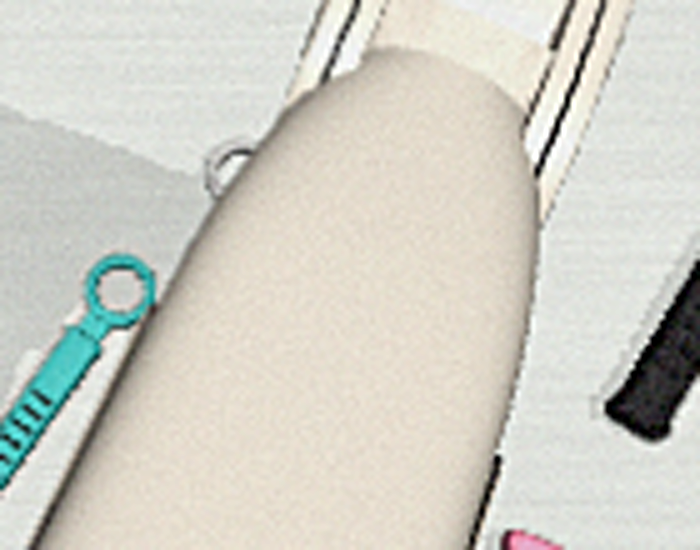

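View pics/s_hov.png

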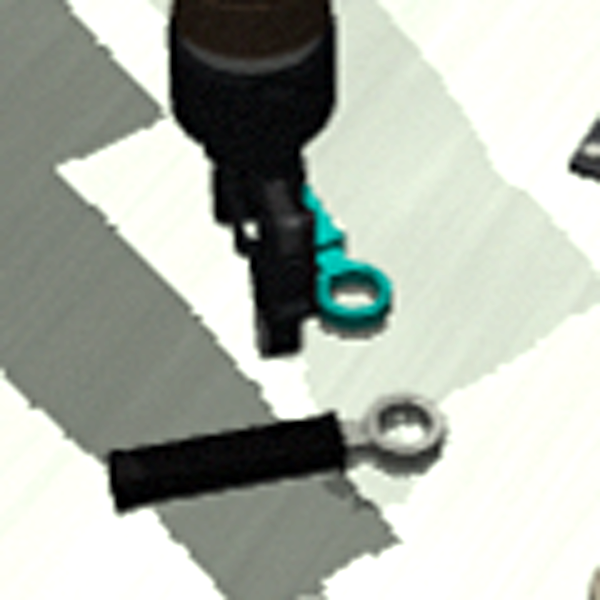

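The scene view shows the hand over the black handle (fingertip at crop (280,350)), and the turquoise spanner is clear of it. I descend.

```bash
python3 -m jog '[[[0,-0.15,-4],0,1],[[0,-0.15,-7],0,1],[[0,-0.15,-9.5],0,1],[[0,-0.15,-11],0,1],[[0,-0.15,-11.7],0,1],[[0,-0.15,-11.7],0,1],[[0,-0.15,-11.7],0,1]]' 60
python3 -m jog '[[[0,0,0],0,0.5],[[0,0,0],0,0.3],[[0,0,0],0,0.1],[[0,0,0],0,0.1],[[0,0,0],0,0.1],[[0,0,0],0,0]]' 60
```

```text
time: 3.6
tool_pos: [0.487, -0.2187, 0.0041]
orientation: [0.264, 0.657, 0.263, -0.656]
wrist_force: [0.7, 0.7, 0.8]
width: 0.0854
time: 4.35
tool_pos: [0.4864, -0.2186, 0.0034]
orientation: [0.264, 0.656, 0.263, -0.656]
wrist_force: [-0.8, -0.4, 3.3]
width: 0.0209
```

```bash
python3 -m jog '[[[0,0,0],0,0],[[0,0,1],0,0],[[0,0,3],0,0],[[0,0,3],0,0],[[0,0,3],0,0]]' 120
python3 -c "
from h import *
for i in range(3): f=grab('scene');print(robot.observe()['wrist_force'])
crop(f,220,200,340,320,5,'s_lift.png')"
```

```text
time: 4.97
tool_pos: [0.4856, -0.2182, 0.0324]
orientation: [-0.263, -0.656, -0.264, 0.656]
wrist_force: [0.4, -1.3, -2.8]
width: 0.0192
[-0.73601345 -0.3982972  -2.61042139]
[ 1.03864662 -0.39992219 -3.15865118]
[-0.31206093  0.67332501 -2.56362206]
```

View pics/s_lift.png

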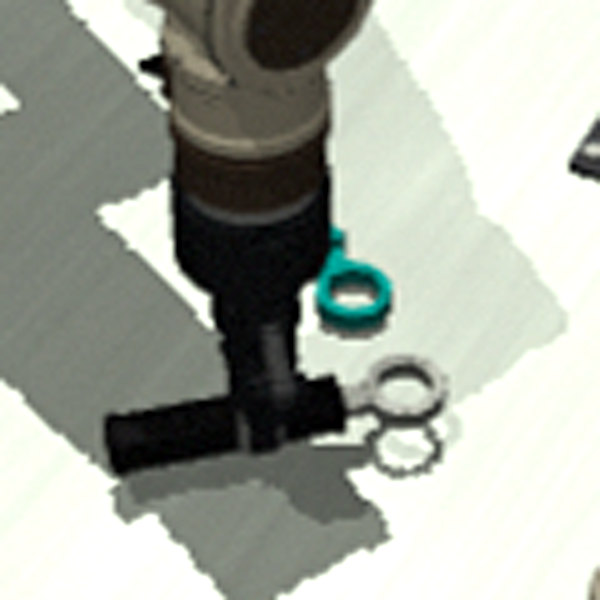

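```bash
python3 -m jog '[[[0,0,5],0,0],[[0,0,10],0,0],[[0,0,15],0,0],[[0,0,20],0,0],[[0,0,25],0,0],[[0,0,29.4],0,0],[[0,0,29.4],0,0],[[0,0,29.4],0,0]]'
python3 -c "
from h import *
s=robot.observe();q=s['orientation'];M=R.from_quat([q[1],q[2],q[3],q[0]]).as_matrix();y=M[:,1];a=np.arctan2(y[1],y[0])+np.pi/2
print(a,np.pi/2+.025-a,s['tool_pos'],np.array([.574,-.0448,.326])-s['tool_pos'],s['qpos'])"
```

```text
time: 6.12
tool_pos: [0.4858, -0.2182, 0.3255]
orientation: [-0.263, -0.656, -0.264, 0.657]
wrist_force: [-0.8, 0.3, -4.2]
width: 0.0193
0.7638105219205168 0.8319858048743797 [ 0.48575713 -0.21821851  0.3254892 ] [0.08824287 0.17341851 0.0005108 ] [-4.22209220e-01  2.92965964e-01  3.17007477e-01  1.59739230e+00
 -1.28534067e-05  1.95557178e+00]
```

```bash
python3 -m jog '[[[2,2,0],0.17,0],[[4,4,0],0.34,0],[[6,6,0],0.5,0],[[7.5,8,0],0.67,0],[[8.8,10,0],0.83,0],[[8.8,10,0],0.83,0],[[8.8,10,0],0.83,0],[[8.8,10,0],0.83,0]]'
python3 -c "
from h import *
t=grab('top');s=grab('scene')
crop(t,170,120,310,220,5,'t_so.png');crop(s,290,100,400,220,5,'s_so.png')
print(robot.observe())"
```

```text
time: 7.12
tool_pos: [0.5736, -0.1191, 0.3265]
orientation: [0.505, 0.494, 0.506, -0.495]
wrist_force: [0.2, -0.1, -3.0]
width: 0.0194
{'time': 7.225, 'qpos': array([-2.04607676e-01,  4.09939033e-01,  4.88786164e-01,  1.64991940e+00,
       -6.63148263e-05,  1.34473005e+00]), 'qd': array([ 0.00102095, -0.00328225,  0.00444165,  0.00128484,  0.00057253,
       -0.00285278]), 'effort': array([ 1.01427035e-01, -4.70783865e+01,  2.66772115e+01,  1.76945608e-02,
        8.83128913e-02,  2.76014413e-03]), 'tool_pos': array([ 0.5738199 , -0.11909482,  0.32703165]), 'orientation': array([ 0.50526629,  0.49453428,  0.50540524, -0.49467906]), 'wrist_force': array([-1.16431455, -0.33069495, -2.17577914]), 'ft_torque': array([-0.07764729, -0.04816256, -0.01537331]), 'width': 0.019974276453839254}
```

View pics/t_so.png

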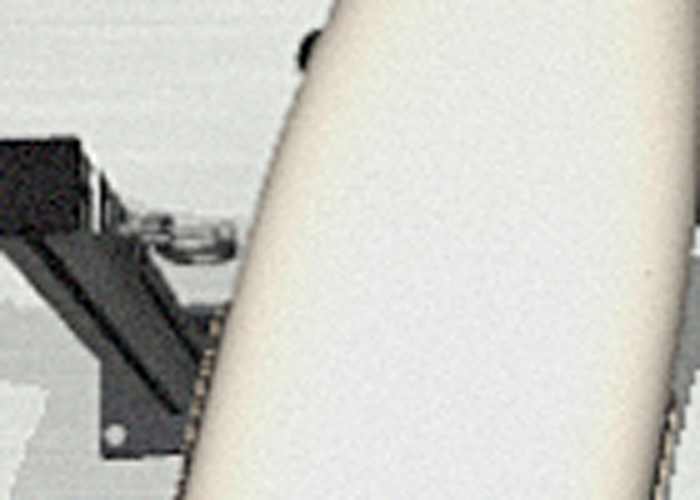

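View pics/s_so.png

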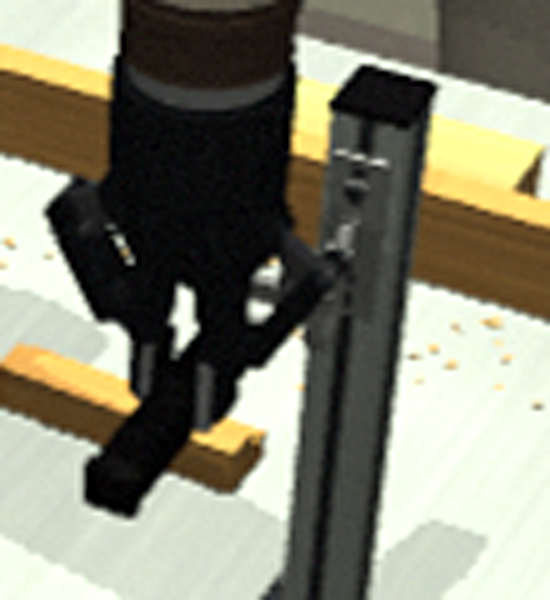

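```bash
python3 -c "
from h import *
s=grab('scene')
for z in (.330,.336,.342):
  print(z,proj(s,[[.5715,-.0238,z],[.572,-.0413,z],[.5725,-.059,z]]).round(1))
c=s['color'][140:185,325:365];c=cv2.resize(c,None,fx=14,fy=14,interpolation=cv2.INTER_CUBIC);cv2.imwrite('pics/s_ring.png',np.clip(c*2.2,0,255).astype(np.uint8))"
```

```text
0.33 [[343.  158.4]
 [340.  162.3]
 [336.9 166.3]]
0.336 [[343.1 156.3]
 [340.1 160.2]
 [337.  164.2]]
0.342 [[343.3 154.2]
 [340.3 158. ]
 [337.2 162. ]]
```

View pics/s_ring.png

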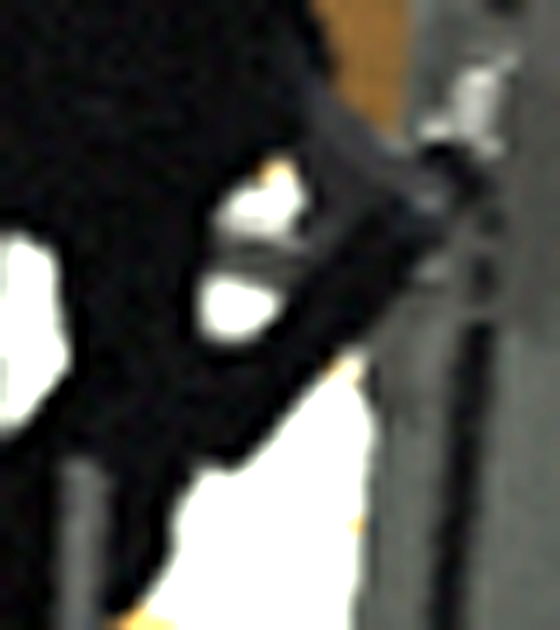

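```bash
python3 -m jog '[[[0,2,0],0,0],[[0,4,0],0,0],[[0,6,0],0,0],[[0,7.4,0],0,0],[[0,7.4,0],0,0],[[0,7.4,0],0,0],[[0,7.4,0],0,0]]'
python3 -c "
from h import *
s=grab('scene');crop(s,300,100,400,220,5,'s_in.png')
c=s['color'][125:185,325:375];c=cv2.resize(c,None,fx=12,fy=12,interpolation=cv2.INTER_CUBIC);cv2.imwrite('pics/s_in2.png',np.clip(c*2.2,0,255).astype(np.uint8))
o=robot.observe();print(o['tool_pos'],o['wrist_force'],proj(s,[[.5715,.0505,.336],[.572,.033,.336],[.572,.037,.298]]).round(1))"
```

```text
time: 8.15
tool_pos: [0.5742, -0.045, 0.3271]
orientation: [0.506, 0.494, 0.505, -0.495]
wrist_force: [-0.4, -0.3, -2.9]
width: 0.0193
[ 0.5742332  -0.04507102  0.32708736] [ 0.50236287  0.20287752 -2.11223275] [[356.1 140.9]
 [353.3 144.5]
 [352.6 156.7]]
```

View pics/s_in2.png

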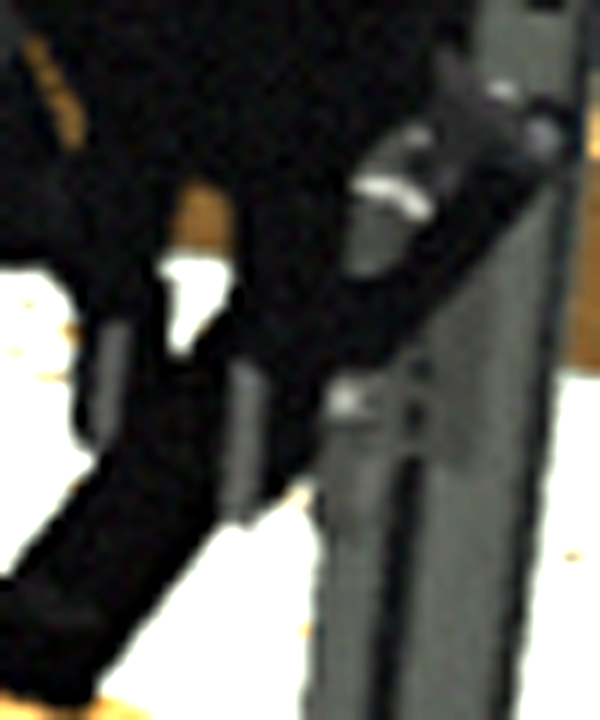

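View pics/s_in.png

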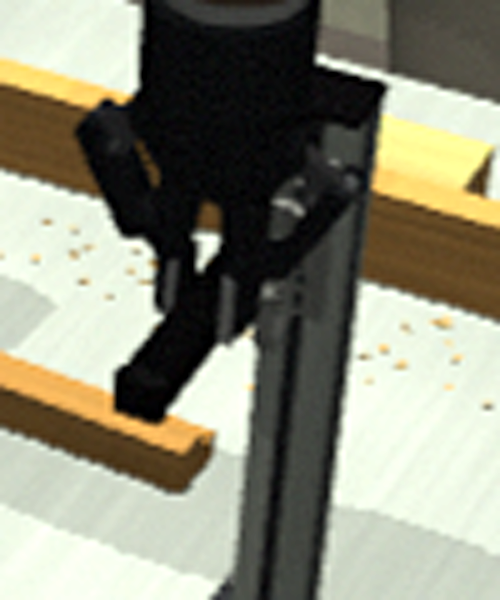

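Ring's inner arc is at scene (357,140) and the nose top at (353.7,157.8), matching the projections with the same 1 px shift. I descend.

```bash
python3 -m jog '[[[0,0,-0.8],0,0],[[0,0,-1.6],0,0],[[0,0,-2.2],0,0],[[0,0,-2.2],0,0],[[0,0,-2.2],0,0],[[0,0,-2.2],0,0]]'
for i in 1 2 3 ; do :; done
python3 -m jog '[[[0,0,-0.2],0,0],[[0,0,-0.4],0,0],[[0,0,-0.4],0,0]]'
```

```text
time: 8.95
tool_pos: [0.5744, -0.0444, 0.3055]
orientation: [0.506, 0.494, 0.506, -0.494]
wrist_force: [0.9, 0.9, -2.1]
width: 0.0197
time: 9.32
tool_pos: [0.5741, -0.0444, 0.3008]
orientation: [0.506, 0.494, 0.506, -0.494]
wrist_force: [0.8, -0.2, -2.9]
width: 0.0193
```

```bash
python3 -m jog '[[[0,0,-0.2],0,0],[[0,0,-0.4],0,0],[[0,0,-0.4],0,0]]'
```

```text
time: 9.7
tool_pos: [0.5741, -0.0444, 0.2968]
orientation: [0.506, 0.494, 0.506, -0.494]
wrist_force: [0.2, 0.0, -2.5]
width: 0.0192
```

```bash
python3 -m jog '[[[0,0,-0.2],0,0],[[0,0,-0.4],0,0],[[0,0,-0.4],0,0]]'
```

```text
time: 10.07
tool_pos: [0.5741, -0.0444, 0.2929]
orientation: [0.506, 0.494, 0.506, -0.494]
wrist_force: [0.1, 0.2, -2.3]
width: 0.0199
```

```bash
python3 -m jog '[[[0,0,-0.2],0,0],[[0,0,-0.3],0,0],[[0,0,-0.3],0,0]]'
```

```text
time: 10.45
tool_pos: [0.5744, -0.0443, 0.2908]
orientation: [0.506, 0.495, 0.506, -0.494]
wrist_force: [-0.7, -0.1, 0.6]
width: 0.0193
```

```bash
python3 -m jog '[[[0,0,-0.2],0,0],[[0,0,-0.3],0,0],[[0,0,-0.3],0,0]]'
```

```text
time: 10.82
tool_pos: [0.5745, -0.0446, 0.2871]
orientation: [0.506, 0.494, 0.505, -0.494]
wrist_force: [0.9, -1.7, 0.7]
width: 0.0194
```

```bash
python3 -m jog '[[[0,0,-0.2],0,0],[[0,0,-0.3],0,0],[[0,0,-0.3],0,0]]'
```

```text
time: 11.2
tool_pos: [0.5742, -0.0447, 0.2839]
orientation: [0.506, 0.494, 0.506, -0.495]
wrist_force: [0.2, -1.6, 1.8]
width: 0.0194
```

Gate contact at TCP z ≈ 0.291, as predicted. I continue pressing.

```bash
python3 -m jog '[[[0,0,-0.2],0,0],[[0,0,-0.4],0,0],[[0,0,-0.4],0,0]]'
```

```text
time: 11.58
tool_pos: [0.5741, -0.0448, 0.2796]
orientation: [0.506, 0.494, 0.506, -0.495]
wrist_force: [-0.1, -2.3, -1.0]
width: 0.0197
```

```bash
python3 -m jog '[[[0,0,-0.2],0,0],[[0,0,-0.4],0,0],[[0,0,-0.4],0,0]]'
```

```text
time: 11.95
tool_pos: [0.574, -0.0451, 0.2753]
orientation: [0.506, 0.494, 0.506, -0.495]
wrist_force: [0.2, -3.4, -1.9]
width: 0.0195
```

```bash
python3 -m jog '[[[0,0,-0.2],0,0],[[0,0,-0.4],0,0],[[0,0,-0.4],0,0]]'; python3 -c "
from h import *
s=grab('scene')
c=s['color'][125:185,325:375];c=cv2.resize(c,None,fx=12,fy=12,interpolation=cv2.INTER_CUBIC);cv2.imwrite('pics/s_pr.png',np.clip(c*2.2,0,255).astype(np.uint8))
o=robot.observe();print(o['tool_pos'],o['wrist_force'],o['ft_torque'])"
```

```text
time: 12.32
tool_pos: [0.5741, -0.0447, 0.2717]
orientation: [0.506, 0.494, 0.506, -0.495]
wrist_force: [-0.1, -3.9, -2.3]
width: 0.0194
[ 0.57407524 -0.04480151  0.27175405] [ 0.49196388 -3.85929878 -2.38958006] [-0.96065446 -0.05735218 -0.01395791]
```

View pics/s_pr.png

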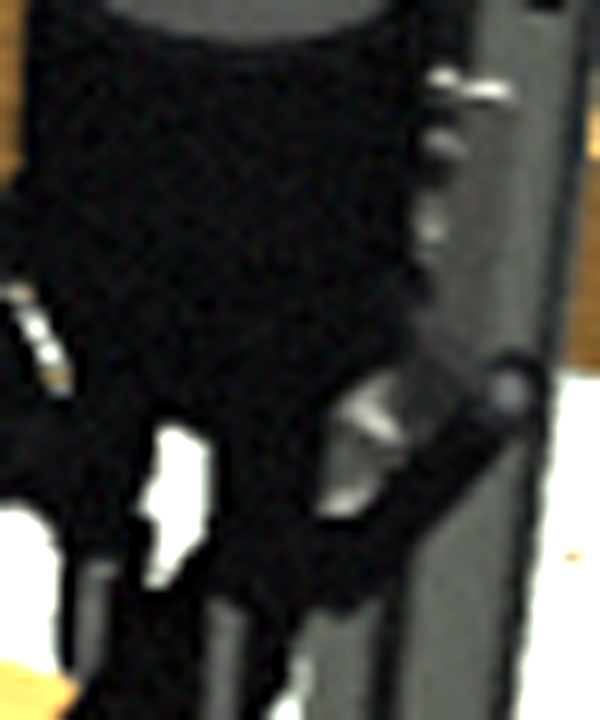

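```bash
python3 -m jog '[[[0,0,-0.2],0,0],[[0,0,-0.4],0,0],[[0,0,-0.4],0,0]]'
```

```text
time: 12.75
tool_pos: [0.5742, -0.0445, 0.2679]
orientation: [0.506, 0.494, 0.506, -0.494]
wrist_force: [0.6, -4.3, -3.0]
width: 0.0193
```

```bash
python3 -m jog '[[[0,0,-0.2],0,0],[[0,0,-0.4],0,0],[[0,0,-0.4],0,0]]'
```

```text
time: 13.12
tool_pos: [0.5739, -0.0438, 0.2636]
orientation: [0.505, 0.494, 0.506, -0.494]
wrist_force: [-0.6, 0.6, -2.8]
width: 0.0196
```

```bash
python3 -m jog '[[[0,0,-0.1],0,0],[[0,0,-0.2],0,0],[[0,0,-0.2],0,0]]'
```

```text
time: 13.5
tool_pos: [0.5741, -0.0441, 0.2619]
orientation: [0.506, 0.494, 0.506, -0.494]
wrist_force: [-0.3, -0.2, -2.8]
width: 0.0196
```

```bash
python3 -m jog '[[[0,0,-0.1],0,0],[[0,0,-0.2],0,0],[[0,0,-0.2],0,0]]'
```

```text
time: 13.88
tool_pos: [0.5743, -0.0443, 0.2602]
orientation: [0.506, 0.494, 0.506, -0.494]
wrist_force: [-0.3, -0.2, -1.3]
width: 0.0192
```

Snapped at about TCP z 0.265 (the side force vanished), and the bowl is just touched at 0.260. Now I lift against the gate.

```bash
python3 -m jog '[[[0,0,0.3],0,0],[[0,0,0.6],0,0],[[0,0,0.8],0,0],[[0,0,0.8],0,0]]'
```

```text
time: 14.38
tool_pos: [0.5744, -0.0445, 0.2684]
orientation: [0.506, 0.494, 0.506, -0.494]
wrist_force: [0.0, 0.7, -2.5]
width: 0.0193
```

```bash
python3 -m jog '[[[0,0,0.1],0,0],[[0,0,0.2],0,0],[[0,0,0.2],0,0]]'
```

```text
time: 14.75
tool_pos: [0.5743, -0.0444, 0.2702]
orientation: [0.506, 0.494, 0.506, -0.494]
wrist_force: [-0.3, -0.0, -2.6]
width: 0.0194
```

```bash
python3 -m jog '[[[0,0,0.1],0,0],[[0,0,0.1],0,0],[[0,0,0.1],0,0]]'
```

```text
time: 15.12
tool_pos: [0.5742, -0.0444, 0.2711]
orientation: [0.506, 0.494, 0.506, -0.494]
wrist_force: [0.3, -0.2, -2.4]
width: 0.0194
```

```bash
python3 -m jog '[[[0,0,0.1],0,0],[[0,0,0.1],0,0],[[0,0,0.1],0,0]]'
```

```text
time: 15.5
tool_pos: [0.5742, -0.0444, 0.272]
orientation: [0.506, 0.494, 0.506, -0.494]
wrist_force: [-0.7, 0.0, -3.2]
width: 0.0192
```

```bash
python3 -m jog '[[[0,0,0.1],0,0],[[0,0,0.1],0,0],[[0,0,0.1],0,0]]'
```

```text
time: 15.88
tool_pos: [0.5741, -0.0445, 0.2728]
orientation: [0.506, 0.494, 0.506, -0.494]
wrist_force: [1.0, -0.3, -5.2]
width: 0.0195
```

```bash
python3 -m jog '[[[0,0,0.1],0,0],[[0,0,0.1],0,0],[[0,0,0.1],0,0]]'
```

```text
time: 16.25
tool_pos: [0.574, -0.0445, 0.2737]
orientation: [0.506, 0.494, 0.506, -0.495]
wrist_force: [0.6, -0.6, -9.0]
width: 0.0195
```

```bash
python3 -m jog '[[[0,0,0.04],0,0],[[0,0,0.04],0,0],[[0,0,0.04],0,0],[[0,0,0.04],0,0]]'; python3 -c "
from h import *
for i in range(4):
  s=grab('scene');o=robot.observe();print(o['tool_pos'],o['wrist_force'])
c=s['color'][125:185,325:375];c=cv2.resize(c,None,fx=12,fy=12,interpolation=cv2.INTER_CUBIC);cv2.imwrite('pics/s_li.png',np.clip(c*2.2,0,255).astype(np.uint8))"
```

```text
time: 16.75
tool_pos: [0.5741, -0.0446, 0.2743]
orientation: [0.506, 0.494, 0.506, -0.494]
wrist_force: [0.1, -0.7, -9.8]
width: 0.0194
[ 0.57406199 -0.04454915  0.27425059] [ -0.01798395  -0.9898028  -10.23653187]
[ 0.57406195 -0.04452792  0.27426484] [ -1.00690674  -0.51746723 -10.81446265]
[ 0.57408064 -0.04455319  0.27431966] [  0.32542252  -1.64163968 -10.50425945]
[ 0.57407808 -0.04454856  0.27434092] [-0.03260256 -0.88441037 -9.55539502]
```

View pics/s_li.png

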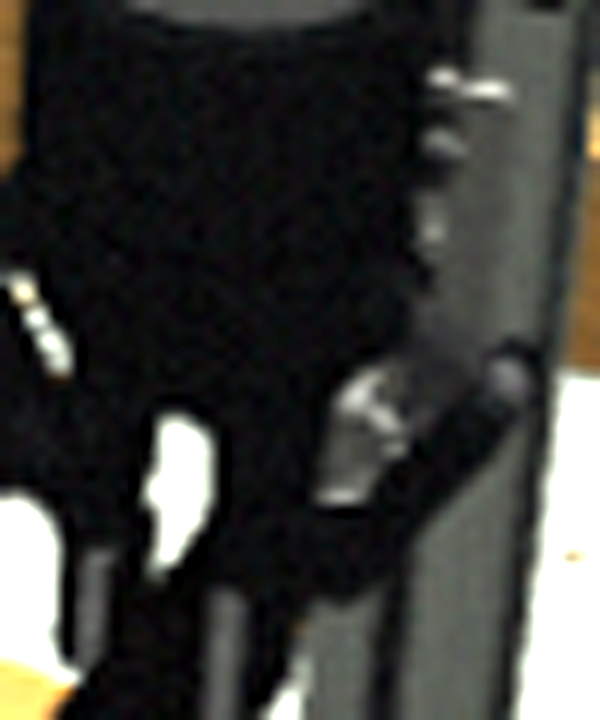

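Lift held about 7.7 N for over 0.5 s with the gate not giving way. Next I lower to the seat, then use light grip and ease the handle down along an arc.

```bash
python3 -m jog '[[[0,0,-0.3],0,0],[[0,0,-0.7],0,0],[[0,0,-1.1],0,0],[[0,0,-1.2],0,0],[[0,0,-1.2],0,0]]'; python3 -m jog '[[[0,0,0],0,0],[[0,0,0],0,0],[[0,0,0],0,0],[[0,0,0],0,0]]' 20
```

```text
time: 17.58
tool_pos: [0.5743, -0.0443, 0.2627]
orientation: [0.506, 0.494, 0.506, -0.494]
wrist_force: [-0.5, 0.8, -3.0]
width: 0.0199
time: 18.08
tool_pos: [0.5742, -0.0444, 0.2625]
orientation: [0.506, 0.494, 0.506, -0.494]
wrist_force: [0.3, -0.4, -3.3]
width: 0.0193
```

```bash
python3 -m jog '[[[0,0,-0.1],0,0],[[0,0,-0.2],0,0],[[0,0,-0.2],0,0]]'
```

```text
time: 18.45
tool_pos: [0.5742, -0.0444, 0.2605]
orientation: [0.506, 0.494, 0.506, -0.494]
wrist_force: [-0.5, -0.6, -2.2]
width: 0.0194
```

```bash
python3 -m jog '[[[0,0,-0.1],0,0],[[0,0,-0.2],0,0],[[0,0,-0.2],0,0]]'
```

```text
time: 18.82
tool_pos: [0.5745, -0.0441, 0.2591]
orientation: [0.506, 0.495, 0.506, -0.494]
wrist_force: [0.0, 1.6, 0.4]
width: 0.0196
```

```bash
python3 -m jog '[[[0,0,-0.1],0,0],[[0,0,-0.1],0,0]]' 20
```

```text
time: 19.08
tool_pos: [0.5745, -0.0441, 0.2582]
orientation: [0.506, 0.495, 0.506, -0.494]
wrist_force: [-0.2, 1.7, 3.6]
width: 0.0192
```

```bash
python3 -m jog '[[[0,0,-0.05],0,0],[[0,0,-0.05],0,0]]' 20
```

```text
time: 19.32
tool_pos: [0.5746, -0.0441, 0.2578]
orientation: [0.506, 0.495, 0.506, -0.494]
wrist_force: [-1.1, 1.7, 5.6]
width: 0.0197
```

```bash
python3 -m jog '[[[0,0,0.1],0,0],[[0,0,0.2],0,0.05],[[0,0,0.2],0,0.05],[[0,0,0.2],0,0.05]]' 20; python3 -c "
from h import *
for i in range(5):
  s=grab('scene');o=robot.observe();print(o['tool_pos'],o['wrist_force'],o['width'])"
```

```text
time: 19.82
tool_pos: [0.5743, -0.0442, 0.2588]
orientation: [0.506, 0.494, 0.506, -0.494]
wrist_force: [0.7, 2.3, 1.1]
width: 0.0197
[ 0.57428304 -0.04421005  0.25877364] [-2.62760860e-03  2.68132670e+00  4.14085781e-01] 0.019432828428853927
[ 0.57428973 -0.04425692  0.25882311] [0.98218411 2.93501786 1.2414578 ] 0.01944717514130835
[ 0.57426478 -0.04424718  0.25883498] [1.45428181 2.26898433 1.57474736] 0.01956200413143253
[ 0.57425091 -0.04427336  0.25886935] [0.68235525 3.64581016 1.14219567] 0.019055726451071668
[ 0.57425894 -0.04425173  0.25887243] [0.51187187 3.67721063 0.84023649] 0.019411334221982626
```

```bash
python3 -m jog '[[[0,0,0.1],0,0.05],[[0,0,0.1],0,0.05],[[0,0,0.1],0,0.05],[[0,0,0.1],0,0.05]]' 20; python3 -c "
from h import *
s=grab('scene');o=robot.observe();print(o['tool_pos'],o['wrist_force'],o['width'])
crop(s,300,110,400,230,5,'s_e0.png')"
```

```text
time: 20.58
tool_pos: [0.574, -0.0445, 0.2598]
orientation: [0.506, 0.494, 0.506, -0.494]
wrist_force: [-0.1, 2.0, -0.9]
width: 0.0193
[ 0.57399686 -0.04450171  0.25981177] [ 0.58529124  2.83528532 -1.51728775] 0.019572314829089013
```

View pics/s_e0.png

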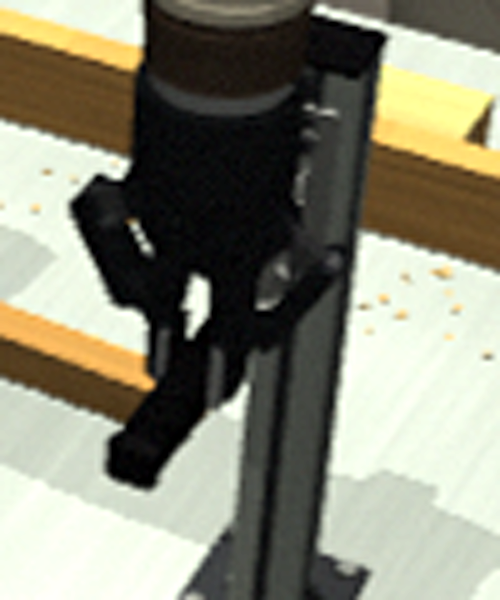

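```bash
cat > tilt.py <<'E'
from h import *
def show(name,L=.0953,dz=.009):
    s=grab('scene');o=robot.observe();T=o['tool_pos'];print(T.round(4),o['wrist_force'].round(1),round(o['width'],4))
    for th in np.arange(0,1.01,.1):
        a=np.array([.025,-1,0])*np.cos(th)+np.array([0,0,-1])*np.sin(th)
        n=np.array([.025,-1,0])*(-np.sin(th))+np.array([0,0,1])*np.cos(th) # handle "up"... 
        G=T+[0,0,dz]; r=G+a*(.1705-L); ar=G-a*L
        print(round(th,1),"rear bottom/top px",proj(s,[r-n*.012,r+n*.012]).round(1).tolist(),"arc yz",ar[1:].round(4))
    c=s['color'][140:240,305:375];c=cv2.resize(c,None,fx=6,fy=6,interpolation=cv2.INTER_CUBIC);cv2.imwrite('pics/'+name,np.clip(c*3.,0,255).astype(np.uint8))
E
python3 -c "
from tilt import *
show('s_e1.png')"
```

```text
[ 0.574  -0.0445  0.2598] [ 1.   2.8 -1.8] 0.0197
0.0 rear bottom/top px [[324.8, 206.2], [325.3, 198.1]] arc yz [0.0508 0.2688]
0.1 rear bottom/top px [[324.5, 208.9], [325.4, 200.3]] arc yz [0.0503 0.2783]
0.2 rear bottom/top px [[324.3, 211.2], [325.7, 202.3]] arc yz [0.0489 0.2877]
0.3 rear bottom/top px [[324.3, 213.4], [326.1, 204.1]] arc yz [0.0465 0.297 ]
0.4 rear bottom/top px [[324.4, 215.1], [326.6, 205.6]] arc yz [0.0433 0.3059]
0.5 rear bottom/top px [[324.6, 216.6], [327.2, 207.0]] arc yz [0.0391 0.3145]
0.6 rear bottom/top px [[325.0, 217.7], [327.9, 208.0]] arc yz [0.0341 0.3226]
0.7 rear bottom/top px [[325.6, 218.5], [328.7, 208.9]] arc yz [0.0284 0.3302]
0.8 rear bottom/top px [[326.2, 219.0], [329.6, 209.5]] arc yz [0.0219 0.3372]
0.9 rear bottom/top px [[327.0, 219.0], [330.6, 209.8]] arc yz [0.0147 0.3435]
1.0 rear bottom/top px [[327.8, 218.8], [331.6, 209.8]] arc yz [0.007 0.349]
```

View pics/s_e1.png

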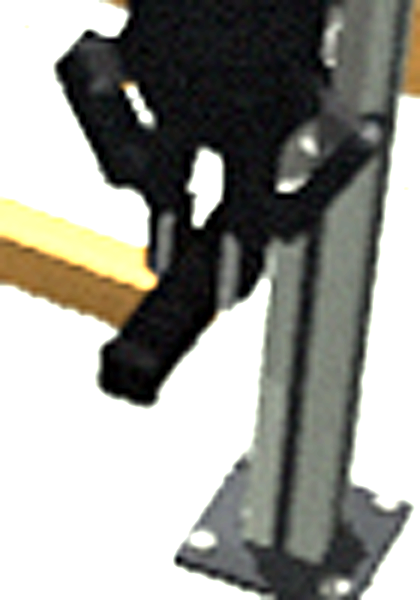

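```bash
python3 -m jog '[[[0,0.1,-0.1],0,0.12],[[0,0.1,-0.15],0,0.12],[[0,0.1,-0.15],0,0.12]]' 20
```

```text
time: 21.05
tool_pos: [0.5742, -0.0437, 0.2588]
orientation: [0.506, 0.494, 0.506, -0.494]
wrist_force: [0.1, 0.9, -0.2]
width: 0.0195
```

```bash
python3 -m jog '[[[0,0,0],0,0.19]]' 20
```

```text
time: 21.18
tool_pos: [0.5743, -0.0436, 0.2587]
orientation: [0.506, 0.494, 0.506, -0.494]
wrist_force: [0.2, 1.1, 0.4]
width: 0.0194
```

```bash
python3 -m jog '[[[0,0,0],0,0.21]]' 20
```

```text
time: 21.3
tool_pos: [0.5743, -0.0436, 0.2587]
orientation: [0.506, 0.494, 0.506, -0.494]
wrist_force: [-1.4, -0.5, 1.1]
width: 0.0194
```

```bash
python3 -m jog '[[[0,0,-0.06],0,0.21],[[0,0,-0.06],0,0.21]]' 20
```

```text
time: 21.55
tool_pos: [0.5743, -0.0434, 0.2582]
orientation: [0.506, 0.494, 0.506, -0.494]
wrist_force: [-0.8, 0.6, 1.3]
width: 0.0197
```

```bash
python3 -m jog '[[[0,0,-0.03],0,0.22],[[0,0,-0.03],0,0.22]]' 20
```

```text
time: 21.8
tool_pos: [0.5743, -0.0434, 0.2579]
orientation: [0.506, 0.494, 0.506, -0.494]
wrist_force: [0.1, 0.7, 3.0]
width: 0.019
```

```bash
python3 -m jog '[[[0,0,0],0,0.23]]' 20
```

```text
time: 21.92
tool_pos: [0.5743, -0.0434, 0.2578]
orientation: [0.506, 0.494, 0.506, -0.494]
wrist_force: [0.5, 0.5, 2.8]
width: 0.02
```

```bash
python3 -m jog '[[[0,0,-0.05],0,0.23],[[0,0,-0.05],0,0.23]]' 20
```

```text
time: 22.18
tool_pos: [0.5744, -0.0434, 0.2574]
orientation: [0.506, 0.494, 0.506, -0.494]
wrist_force: [-0.4, 1.1, 5.1]
width: 0.0203
```

```bash
python3 -m jog '[[[0,0,0],0,0.23],[[0,0,0],0,0.23]]' 20
```

```text
time: 22.42
tool_pos: [0.5744, -0.0434, 0.2574]
orientation: [0.506, 0.494, 0.506, -0.494]
wrist_force: [-0.3, -0.7, 5.0]
width: 0.0203
```

```bash
python3 -m jog '[[[0,0,-0.05],0,0.235],[[0,0,-0.05],0,0.235]]' 20
```

```text
time: 22.68
tool_pos: [0.5744, -0.0434, 0.2571]
orientation: [0.506, 0.494, 0.506, -0.494]
wrist_force: [-0.7, -0.3, 5.3]
width: 0.0206
```

```bash
python3 -m jog '[[[0,0,0],0,0.24],[[0,0,0],0,0.24]]' 20
```

```text
time: 22.92
tool_pos: [0.5744, -0.0434, 0.257]
orientation: [0.506, 0.494, 0.506, -0.494]
wrist_force: [-0.0, -0.4, 6.0]
width: 0.0207
```

```bash
python3 -m jog '[[[0,0,-0.03],0,0.245],[[0,0,-0.03],0,0.245]]' 20
```

```text
time: 23.18
tool_pos: [0.5743, -0.0431, 0.2559]
orientation: [0.506, 0.494, 0.506, -0.494]
wrist_force: [1.3, 2.6, 2.4]
width: 0.0213
```

```bash
python3 -m jog '[[[0,0,-0.03],0,0.248],[[0,0,-0.03],0,0.248]]' 20; python3 -c "
from tilt import *
show('s_e2.png')" | head -4
```

```text
time: 23.42
tool_pos: [0.5742, -0.0432, 0.2556]
orientation: [0.506, 0.494, 0.506, -0.494]
wrist_force: [1.3, 2.5, 1.3]
width: 0.021
[ 0.5742 -0.0432  0.2557] [0.6 2.5 1.3] 0.0214
0.0 rear bottom/top px [[325.0, 207.3], [325.5, 199.2]] arc yz [0.0521 0.2647]
0.1 rear bottom/top px [[324.7, 209.9], [325.7, 201.4]] arc yz [0.0516 0.2742]
0.2 rear bottom/top px [[324.5, 212.3], [325.9, 203.4]] arc yz [0.0502 0.2836]
```

View pics/s_e2.png

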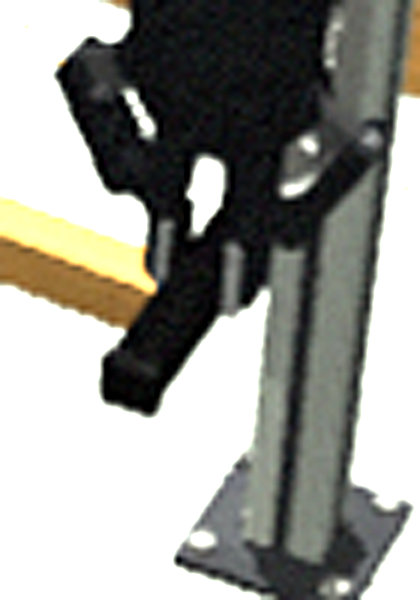

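```bash
python3 -m jog '[[[0,0,-0.05],0,0.25],[[0,0,-0.1],0,0.25]]' 20
```

```text
time: 23.72
tool_pos: [0.5742, -0.0434, 0.2548]
orientation: [0.506, 0.494, 0.506, -0.494]
wrist_force: [0.7, 2.4, 1.0]
width: 0.0217
```

```bash
python3 -m jog '[[[0,0,-0.05],0,0.25],[[0,0,-0.1],0,0.25]]' 20
```

```text
time: 23.98
tool_pos: [0.5741, -0.0435, 0.254]
orientation: [0.506, 0.494, 0.506, -0.494]
wrist_force: [1.0, 1.9, 0.2]
width: 0.0215
```

```bash
python3 -m jog '[[[0,0,-0.05],0,0.25],[[0,0,-0.1],0,0.25]]' 20
```

```text
time: 24.22
tool_pos: [0.5742, -0.0436, 0.253]
orientation: [0.506, 0.494, 0.506, -0.494]
wrist_force: [0.7, 2.2, 1.0]
width: 0.0214
```

```bash
python3 -m jog '[[[0,0,-0.1],0,0.25],[[0,0,-0.2],0,0.25],[[0,0,-0.3],0,0.25],[[0,0,-0.4],0,0.25]]' 20
```

```text
time: 24.72
tool_pos: [0.5742, -0.0437, 0.249]
orientation: [0.506, 0.494, 0.506, -0.494]
wrist_force: [0.3, -0.3, 0.5]
width: 0.0214
```

```bash
python3 -m jog '[[[0,0.02,-0.1],0,0.25],[[0,0.05,-0.2],0,0.25],[[0,0.08,-0.3],0,0.25],[[0,0.1,-0.4],0,0.25]]' 20
```

```text
time: 25.22
tool_pos: [0.5742, -0.0425, 0.245]
orientation: [0.506, 0.494, 0.506, -0.494]
wrist_force: [0.3, -0.3, 1.2]
width: 0.0214
```

```bash
python3 -m jog '[[[0,0.02,-0.1],0,0.25],[[0,0.05,-0.2],0,0.25],[[0,0.08,-0.3],0,0.25],[[0,0.1,-0.4],0,0.25]]' 20;  python3 -c "
from tilt import *
show('s_e3.png')" | head -6
```

```text
time: 25.72
tool_pos: [0.5742, -0.0415, 0.2409]
orientation: [0.506, 0.494, 0.506, -0.494]
wrist_force: [0.5, -0.7, 0.7]
width: 0.0216
[ 0.5742 -0.0414  0.2408] [ 0.2 -0.9  0.2] 0.0211
0.0 rear bottom/top px [[325.0, 211.7], [325.6, 203.8]] arc yz [0.0539 0.2498]
0.1 rear bottom/top px [[324.7, 214.3], [325.7, 205.9]] arc yz [0.0534 0.2593]
0.2 rear bottom/top px [[324.5, 216.7], [325.9, 207.9]] arc yz [0.052  0.2687]
0.3 rear bottom/top px [[324.5, 218.7], [326.3, 209.6]] arc yz [0.0496 0.278 ]
0.4 rear bottom/top px [[324.6, 220.5], [326.8, 211.1]] arc yz [0.0464 0.2869]
```

View pics/s_e3.png

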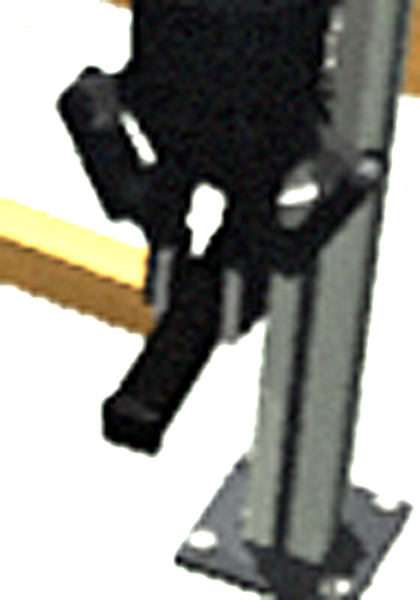

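```bash
python3 -m jog '[[[0,0.04,-0.2],0,0.25],[[0,0.08,-0.4],0,0.25],[[0,0.12,-0.6],0,0.25],[[0,0.17,-0.8],0,0.25]]' 20
```

```text
time: 26.28
tool_pos: [0.5742, -0.0398, 0.2328]
orientation: [0.506, 0.494, 0.506, -0.494]
wrist_force: [-0.2, -1.7, 0.8]
width: 0.0211
```

```bash
python3 -m jog '[[[0,0.05,-0.2],0,0.25],[[0,0.11,-0.4],0,0.25],[[0,0.17,-0.6],0,0.25],[[0,0.24,-0.8],0,0.25]]' 20
```

```text
time: 26.78
tool_pos: [0.5742, -0.0375, 0.2249]
orientation: [0.506, 0.494, 0.506, -0.494]
wrist_force: [0.2, -3.0, 1.0]
width: 0.0214
```

```bash
python3 -c "
from tilt import *
show('s_e4.png')" | head -8
```

```text
[ 0.5741 -0.0373  0.2246] [ 0.7 -1.4  0.5] 0.0213
0.0 rear bottom/top px [[325.4, 215.9], [326.0, 208.1]] arc yz [0.058  0.2336]
0.1 rear bottom/top px [[325.1, 218.5], [326.1, 210.2]] arc yz [0.0575 0.2431]
0.2 rear bottom/top px [[324.9, 220.8], [326.3, 212.1]] arc yz [0.0561 0.2525]
0.3 rear bottom/top px [[324.9, 222.8], [326.7, 213.8]] arc yz [0.0538 0.2617]
0.4 rear bottom/top px [[325.0, 224.5], [327.2, 215.3]] arc yz [0.0505 0.2707]
0.5 rear bottom/top px [[325.3, 225.9], [327.8, 216.5]] arc yz [0.0464 0.2793]
0.6 rear bottom/top px [[325.7, 227.0], [328.5, 217.5]] arc yz [0.0414 0.2874]
```

View pics/s_e4.png

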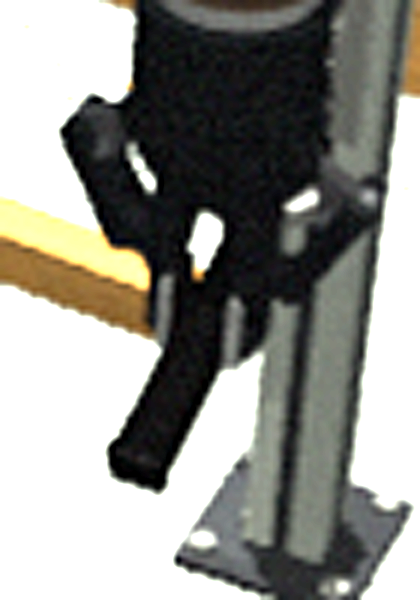

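```bash
python3 -m jog '[[[0,0.02,-0.2],0,0.25],[[0,0.05,-0.4],0,0.25],[[0,0.1,-0.6],0,0.25],[[0,0.17,-0.8],0,0.25]]' 20
```

```text
time: 27.32
tool_pos: [0.5742, -0.0355, 0.2169]
orientation: [0.506, 0.494, 0.506, -0.494]
wrist_force: [-0.3, -0.5, 2.0]
width: 0.0213
```

```bash
python3 -m jog '[[[0,0.07,-0.2],0,0.25],[[0,0.14,-0.4],0,0.25],[[0,0.22,-0.6],0,0.25],[[0,0.3,-0.8],0,0.25]]' 20
```

```text
time: 27.82
tool_pos: [0.5742, -0.0327, 0.2088]
orientation: [0.506, 0.494, 0.506, -0.494]
wrist_force: [-0.1, -1.2, 1.4]
width: 0.0215
```

```bash
python3 -c "
from tilt import *
show('s_e5.png')" | head -10
```

```text
[ 0.5741 -0.0326  0.2085] [ 0.2 -1.4  0.8] 0.0216
0.0 rear bottom/top px [[325.9, 219.9], [326.5, 212.2]] arc yz [0.0627 0.2175]
0.1 rear bottom/top px [[325.6, 222.4], [326.6, 214.3]] arc yz [0.0622 0.227 ]
0.2 rear bottom/top px [[325.4, 224.7], [326.8, 216.1]] arc yz [0.0608 0.2365]
0.3 rear bottom/top px [[325.4, 226.7], [327.2, 217.8]] arc yz [0.0584 0.2457]
0.4 rear bottom/top px [[325.5, 228.4], [327.6, 219.2]] arc yz [0.0552 0.2546]
0.5 rear bottom/top px [[325.8, 229.7], [328.2, 220.4]] arc yz [0.051  0.2632]
0.6 rear bottom/top px [[326.1, 230.8], [328.9, 221.4]] arc yz [0.046  0.2713]
0.7 rear bottom/top px [[326.6, 231.4], [329.7, 222.1]] arc yz [0.0403 0.2789]
0.8 rear bottom/top px [[327.3, 231.8], [330.6, 222.6]] arc yz [0.0338 0.2859]
```

View pics/s_e5.png

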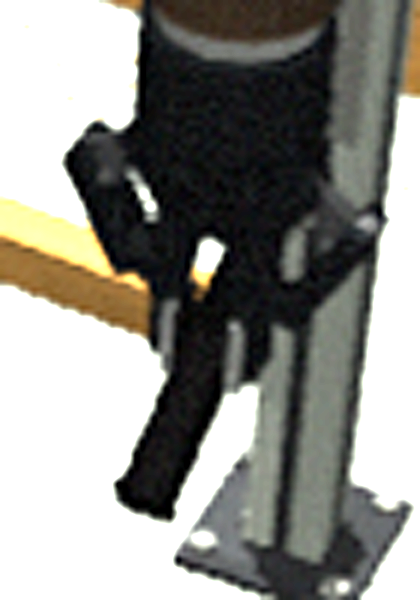

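```bash
python3 -m jog '[[[0,0.06,-0.2],0,0.25],[[0,0.12,-0.4],0,0.25],[[0,0.2,-0.6],0,0.25],[[0,0.28,-0.8],0,0.25]]' 20
```

```text
time: 28.38
tool_pos: [0.5742, -0.0295, 0.201]
orientation: [0.506, 0.494, 0.506, -0.494]
wrist_force: [-1.8, 0.7, 3.1]
width: 0.0213
```

```bash
python3 -m jog '[[[0,0.09,-0.2],0,0.25],[[0,0.18,-0.4],0,0.25],[[0,0.28,-0.6],0,0.25],[[0,0.38,-0.8],0,0.25]]' 20
```

```text
time: 28.88
tool_pos: [0.5742, -0.0256, 0.1931]
orientation: [0.506, 0.494, 0.506, -0.494]
wrist_force: [-1.9, 1.6, 4.6]
width: 0.0216
```

```bash
python3 -c "
from tilt import *
show('s_e6.png')" | head -10
```

```text
[ 0.5742 -0.0254  0.1928] [-1.5  2.1  3.8] 0.0214
0.0 rear bottom/top px [[326.9, 223.0], [327.5, 215.5]] arc yz [0.0699 0.2018]
0.1 rear bottom/top px [[326.6, 225.5], [327.6, 217.5]] arc yz [0.0694 0.2113]
0.2 rear bottom/top px [[326.4, 227.8], [327.8, 219.4]] arc yz [0.068  0.2207]
0.3 rear bottom/top px [[326.4, 229.7], [328.2, 221.0]] arc yz [0.0656 0.23  ]
0.4 rear bottom/top px [[326.5, 231.4], [328.6, 222.4]] arc yz [0.0624 0.2389]
0.5 rear bottom/top px [[326.7, 232.7], [329.2, 223.6]] arc yz [0.0582 0.2475]
0.6 rear bottom/top px [[327.1, 233.7], [329.9, 224.5]] arc yz [0.0532 0.2556]
0.7 rear bottom/top px [[327.6, 234.4], [330.6, 225.2]] arc yz [0.0475 0.2632]
0.8 rear bottom/top px [[328.2, 234.7], [331.5, 225.6]] arc yz [0.041  0.2702]
```

View pics/s_e6.png

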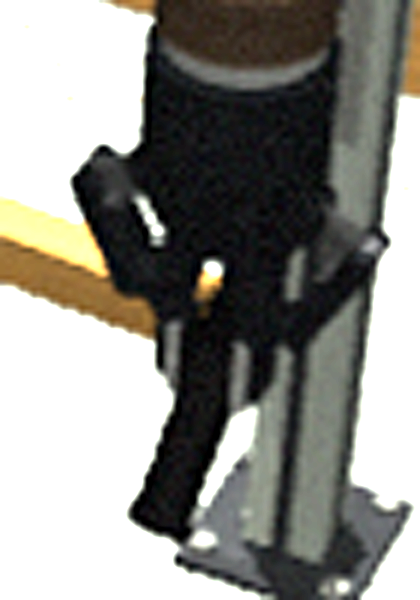

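```bash
python3 -c "
from tilt import *
s=grab('scene')
for th in np.arange(.3,1.05,.1):
  a=np.array([.025*np.cos(th),-np.cos(th),-np.sin(th)]);n=np.array([0,-np.sin(th),np.cos(th)])
  r=np.array([.5725,.0515,.267])+.1705*a; w=np.array([1,.025,0])*.011
  print(round(th,1),proj(s,[r-n*.012+w,r-n*.012-w,r+n*.012+w,r+n*.012-w]).round(1).tolist())
c=s['color'][205:240,315:350];c=cv2.resize(c,None,fx=16,fy=16,interpolation=cv2.INTER_CUBIC);cv2.imwrite('pics/s_tail.png',np.clip(c*5.,0,255).astype(np.uint8))
"
```

```text
0.3 [[330.4, 221.5], [321.9, 218.6], [329.6, 216.0], [321.1, 213.1]]
0.4 [[331.2, 224.7], [322.9, 221.8], [330.0, 220.1], [321.6, 217.1]]
0.5 [[332.3, 227.2], [324.0, 224.3], [330.7, 223.5], [322.4, 220.6]]
0.6 [[333.6, 228.9], [325.5, 226.1], [331.7, 226.2], [323.4, 223.3]]
0.7 [[335.2, 230.0], [327.1, 227.2], [332.9, 228.2], [324.7, 225.4]]
0.8 [[336.9, 230.5], [328.9, 227.7], [334.4, 229.6], [326.3, 226.8]]
0.9 [[338.8, 230.3], [330.9, 227.5], [336.0, 230.3], [328.0, 227.5]]
1.0 [[340.9, 229.4], [333.0, 226.7], [337.8, 230.4], [329.9, 227.6]]
```

View pics/s_tail.png

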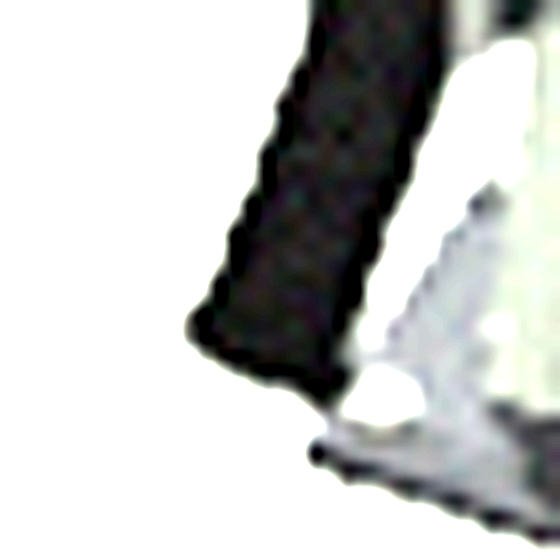

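Handle is now about 0.7 rad below level, computed from the tail corners at scene (326.7,224.8) and (335.1,229.5). That is well under the swing limit, so I release.

```bash
python3 -m jog '[[[0,0,0.05],0,0.25],[[0,0,0.05],0,0.45],[[0,0,0.05],0,0.6],[[0,0,0.05],0,0.6],[[0,0,0.05],0,0.6],[[0,0,0.05],0,0.6]]' 20; python3 -c "
from tilt import *
show('s_r1.png')" | head -1
```

```text
time: 29.72
tool_pos: [0.5742, -0.0261, 0.1935]
orientation: [0.506, 0.494, 0.506, -0.494]
wrist_force: [-0.2, -0.7, -0.6]
width: 0.051
[ 0.5742 -0.0261  0.1935] [ 0.8 -0.1  0.6] 0.0515
```

View pics/s_r1.png

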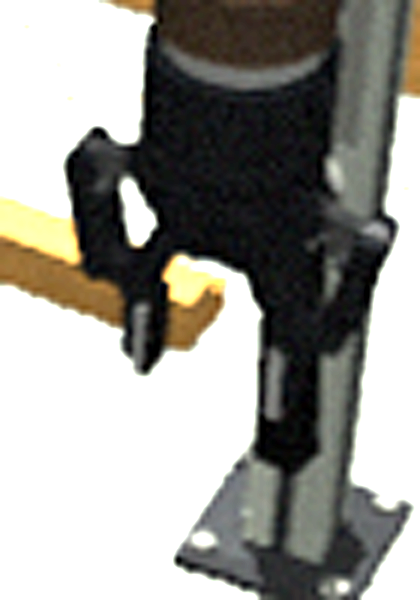

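The handle hangs down in front of the post (crop (290,420)) and the wrist force is zero. I back the hand away to -y and then up.

```bash
python3 -m jog '[[[0,-1,0],0,0.6],[[0,-3,0],0,0.6],[[0,-6,0],0,0.6],[[0,-10,0],0,0.6],[[0,-14,2],0,0.6],[[-4,-16,6],0,0.6],[[-8,-16,10],0,0.6],[[-8,-16,10],0,0.6],[[-8,-16,10],0,0.6],[[-8,-16,10],0,0.6]]'
python3 -m jog '[[[0,0,0],0,0.6],[[0,0,0],0,0.6],[[0,0,0],0,0.6],[[0,0,0],0,0.6],[[0,0,0],0,0.6],[[0,0,0],0,0.6],[[0,0,0],0,0.6],[[0,0,0],0,0.6],[[0,0,0],0,0.6],[[0,0,0],0,0.6]]'
cat > look.py <<'E'
from h import *
import sys
t=grab('top');s=grab('scene');n=sys.argv[1]
a=cv2.resize(s['color'][105:255,310:400],None,fx=4,fy=4,interpolation=cv2.INTER_CUBIC)
b=cv2.resize(t['color'][130:230,150:260],None,fx=4,fy=6,interpolation=cv2.INTER_CUBIC)
cv2.imwrite('pics/'+n,np.clip(np.hstack([a,b[:600]])*2.0,0,255).astype(np.uint8))
cv2.imwrite('pics/raw_'+n,s['color'])
o=robot.observe();print(o['time'],o['tool_pos'],o['wrist_force'])
E
python3 look.py f1.png
```

```text
time: 31.02
tool_pos: [0.4942, -0.1861, 0.292]
orientation: [0.505, 0.494, 0.507, -0.495]
wrist_force: [-0.1, 0.4, 0.1]
width: 0.0512
time: 32.28
tool_pos: [0.4942, -0.186, 0.2935]
orientation: [0.506, 0.494, 0.506, -0.494]
wrist_force: [-0.4, -0.7, -0.2]
width: 0.0513
32.375 [ 0.49422669 -0.18602972  0.29351976] [ 0.47509213 -0.11441043 -0.92578536]
```

View pics/f1.png

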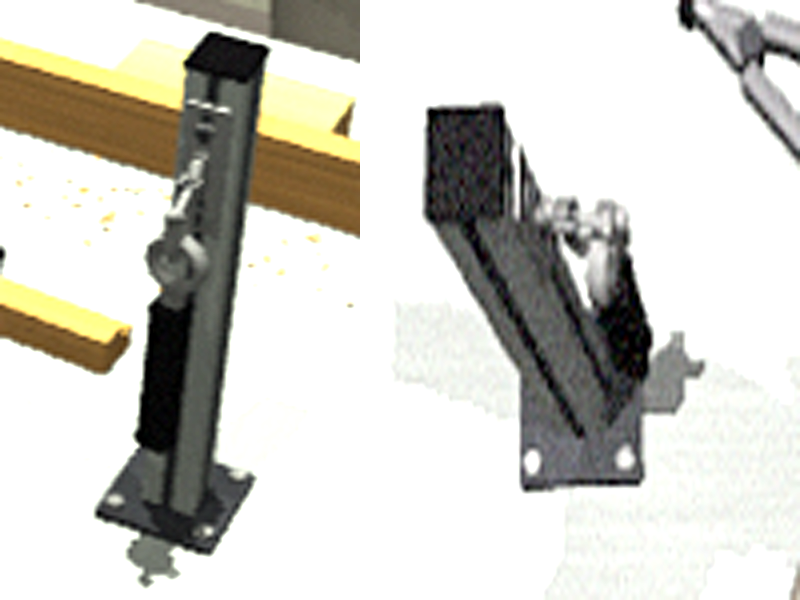

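The ring hangs in the hook below the shut gate, with the handle plumb-ish along the post. I check for residual swing.

```bash
python3 -m jog '[[[0,0,0],0,0.6],[[0,0,0],0,0.6],[[0,0,0],0,0.6],[[0,0,0],0,0.6],[[0,0,0],0,0.6],[[0,0,0],0,0.6],[[0,0,0],0,0.6],[[0,0,0],0,0.6],[[0,0,0],0,0.6],[[0,0,0],0,0.6]]' >/dev/null
python3 - <<'E'
from h import *
fs=[]
for i in range(16):
    s=grab('scene');g=cv2.cvtColor(s['color'],cv2.COLOR_BGR2GRAY)[175:220,338:362]
    m=(g<22).astype(np.uint8);M=cv2.moments(m,True);fs.append((M['m10']/M['m00'],M['m01']/M['m00'],M['m00']))
fs=np.array(fs);print(fs.round(2))
t=grab('top')
# tip/ring geometry two views: handle tail
c=s['color'][140:225,335:370];cv2.imwrite('pics/f2s.png',np.clip(cv2.resize(c,None,fx=7,fy=7,interpolation=cv2.INTER_CUBIC)*2.5,0,255).astype(np.uint8))
c=t['color'][155:205,195:240];cv2.imwrite('pics/f2t.png',np.clip(cv2.resize(c,None,fx=11,fy=11,interpolation=cv2.INTER_CUBIC)*1.8,0,255).astype(np.uint8))
E
```

```text
[[ 12.79  23.79 377.  ]
 [ 12.74  23.89 375.  ]
 [ 12.72  23.93 374.  ]
 [ 12.74  23.85 374.  ]
 [ 12.74  23.86 375.  ]
 [ 12.74  23.85 374.  ]
 [ 12.74  23.83 374.  ]
 [ 12.77  23.74 376.  ]
 [ 12.75  23.8  375.  ]
 [ 12.75  23.79 375.  ]
 [ 12.75  23.79 375.  ]
 [ 12.74  23.84 374.  ]
 [ 12.74  23.9  375.  ]
 [ 12.76  23.82 376.  ]
 [ 12.74  23.85 374.  ]
 [ 12.77  23.75 376.  ]]
```

View pics/f2s.png

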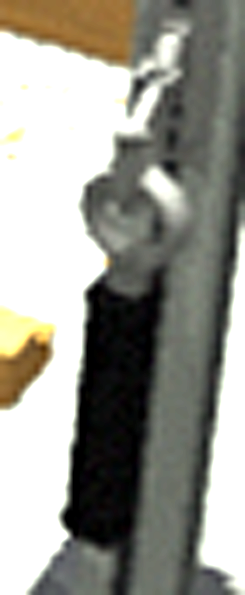

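View pics/f2t.png

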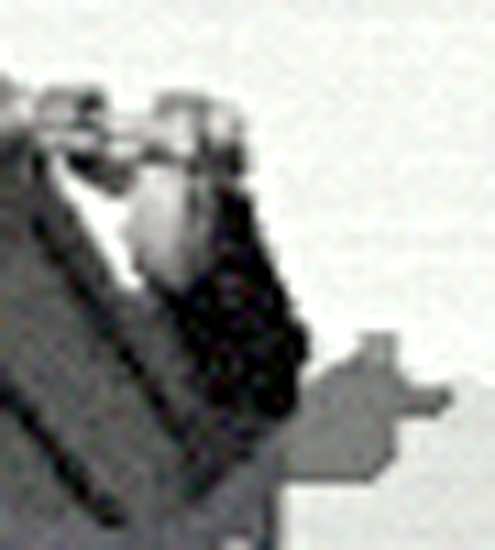

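Run:
```python
from h import *
s=grab('scene');t=grab('top')
for al in(-.2,-.1,0,.1,.2,.3): # + = tail away from post
  a=np.array([0,-np.sin(al),-np.cos(al)]);n=np.array([0,-np.cos(al),np.sin(al)])
  A=np.array([.5725,.0515,.264]);r=A+.1705*a
  print(al,proj(s,[r+n*.012+[.011,0,0],r+n*.012-[.011,0,0],A+.047*a+n*.012]).round(1).tolist(), proj(t,[r+n*.012+[.011,0,0],r+n*.012-[.011,0,0]]).round(1).tolist())
```

```text
-0.2 [[355.6, 212.8], [348.2, 210.2], [352.0, 181.0]] [[211.9, 183.6], [211.7, 191.4]]
-0.1 [[353.0, 216.7], [345.6, 214.1], [351.2, 181.9]] [[218.2, 183.7], [218.0, 191.6]]
0 [[350.4, 220.3], [343.0, 217.6], [350.5, 182.6]] [[224.4, 183.7], [224.2, 191.5]]
0.1 [[347.9, 223.4], [340.4, 220.7], [349.8, 183.1]] [[230.5, 183.5], [230.3, 191.4]]
0.2 [[345.4, 226.0], [337.8, 223.3], [349.1, 183.4]] [[236.5, 183.2], [236.3, 191.0]]
0.3 [[342.9, 228.1], [335.3, 225.3], [348.5, 183.6]] [[242.2, 182.7], [242.1, 190.6]]
```

```bash
python3 -c "
from h import *
robot.job_done();print(robot.observe()['time'])"
```

```text
the job is handed in; nothing more can be done
the job is handed in; nothing more can be done
```

The smaller black spanner is hanging by its ring in the bowl of the hook, with the gate shut above it, and I have handed the job in. I get no verdict from the system, so the points below are my own measurements.

- **Getting it in:** I gripped the handle about 30 mm behind its balance point and pressed the ring down through the gate. The gate pushed back with about 4.5 N, and its side force disappeared when it snapped shut roughly 4–5 mm above the bowl.
- **Lift check:** I lifted with about 7.5 N against the inside of the gate for over 0.5 s. Neither the tool position nor the force showed any give.
- **Easing down:** I turned the handle in a loosened grip to about 0.7 rad below level, then let go and backed away. Setting the grip to 20 N did not let the handle turn, so I had to open the jaws slightly. While doing that, the load on the hook briefly reached about 8–9 N by the wrist reading, which is noisy by about 1 N; the limit is 12 N.
- **Final checks:** The handle is within about 0.1 rad of plumb, tilted slightly toward the post. It did not move over 16 frames (under 0.1 px), and nothing was touching the robot when I handed in at about 35 s.
- **Less certain:** The handle slid a few millimetres in the pads while I eased it down. The camera estimate put the hook's height several millimetres lower than the contact forces did, and I worked from the contact forces. I saw the gate only in the pictures, because its angle can't be read. I did not re-measure the glue, offcut and clamp at the end, but no move came near them.

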